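# Hold the test paddle over the metal detector

## Task

Check the bench metal detector: slide the orange test paddle by its white fin out of the open end of its dock, lift it and carry it over the top of the low screen (not around it, and without bumping the screen). Stop with it hovering level about one centimetre above the detector's window, centred in the yellow outline and lengthwise along it, never touching the detector. Finish while still holding it there, quite still, and leave the jar, the beaker and the mouse alone.

Things in the scene. Friction and masses are not known exactly. Their poses are not given: they have to be found in the camera images.
- paddle_mid (a point): Centre of the loose test paddle, half-way up, 40 mm above its underside. Orange foot plate 90 (x) x 40 (y) x 10 mm high with an upright white grip fin on its middle, 40 (x) x 14 (y) mm, its top 80 mm above the underside. 0.08 to 0.17 kg. It starts in the dock, lengthwise along the channel. z is up through the fin.
- dock: Fixed grey dock, 116 x 62 x 22 mm high; origin on the table at the centre of its channel, which runs along x from the open end x = -55 (robot side) to a stop wall at +55 mm. Inside 46 mm wide, floor 4 mm high. Steel lips (17 to 22 mm high) overhang the paddle's foot with 3 mm play, leaving a 24 mm slot for the fin: slide out only. Foot is clear of the lips once the paddle's centre is at x below -100.
- window (a point): Centre of the window on the flat top (55 mm above the table) of the fixed metal detector, a cream box 200 (x) x 160 (y) mm. A flat yellow outline 110 (x) x 60 (y) mm on black is centred here. Two steel guide rails, 12 mm high, 8 thick, 180 long, run along x at y = -46 and +46 mm, 84 mm free between them. x lies lengthwise along the outline, z up.
- detector: The detector as a whole; origin under its centre on the table, axes as for the window.
- screen: Fixed low screen between dock and detector, which stand on opposite sides (which on which varies): blue panel, aluminium top rail, 300 (x) x 12 (y) mm, top 115 mm above the table; two flat feet 80 mm wide (y), 6 high, at x = -130 and +130. Origin at its centre on the table.
- jar: Bystander: closed jar with red cap, 56 mm wide, 85 mm high; origin at the centre of its underside.
- beaker: Bystander: steel beaker, 68 mm wide at the rim, 80 mm high; origin at the centre of its underside.
- mouse: Bystander: cream computer mouse, 105 (x) x 58 x 33 mm high; origin at the centre of its underside.
Things that resemble listed ones, but are neither listed nor needed, are in the scene too. Of the things like the dock, leave any that is green or purple; of the rest the larger one is meant.

How it is judged:
On the way:
1. the paddle has been slid out of the open end of the dock (x of paddle_mid in the frame of dock between -0.3 and -0.098 m and y of paddle_mid in the frame of dock between -0.05 and 0.05 m), for 0.05 s.
At the end, for the whole second after the job is handed in: For the last second the paddle is held still in the fingers, its underside 3 to 20 mm above the window, its centre within 10 mm of the window's centre, lengthwise along the outline within 0.12 rad (either way round), upright within 0.10 rad, not touching the detector (horizontal distance between paddle_mid and window below 0.01 m and z of paddle_mid in the frame of window between 0.043 and 0.06 m and angle between the x axis of paddle_mid and the x axis of window, either way round below 0.12 rad and angle between paddle_mid's own z axis and vertical below 0.1 rad and contact force between paddle and the fingers above 1 N and contact force between paddle and detector below 0.1 N and linear speed of paddle below 0.015 m/s and angular speed of paddle below 0.15 rad/s); the arm keeps its last pose, push and grip.
It fails at once if the paddle touched the detector (contact force between paddle and detector above 0.3 N).
It fails at once if the screen was bumped (contact force between screen and anything else above 0.5 N).
It fails at once if the paddle crossed the line of the screen below its top (went around it) (y of paddle_mid in the frame of screen between -0.02 and 0.02 m and height (world z) of paddle_mid below 0.155 m).
It fails at once if the jar, beaker or mouse was moved or tipped (distance of any of jar, beaker, mouse from where it was at the start of the episode above 0.015 m or angle between any of jar, beaker, mouse's own z axis and vertical above 0.25 rad).
It also fails if it takes over 51 s, if anything falls off the work surface, if the arm or the gripper's body presses on something with over 40 N, if the wrist force passes 120 N, or if a joint passes its speed limit or range.

## Robot

A 6-joint arm with a two-finger parallel gripper is mounted at the origin on the work surface. World frame = base frame: x ahead of the robot, y to its left, z up, the work surface at z = 0. Lengths are in m, angles in rad, forces in N, time in s.
With the tool pointing down it reaches from about 0.35 to 0.775 m from the base axis. Payload 5.5 kg.
Tool frame: the origin (TCP) lies midway between the tips of the shut fingers; the grasp point (between the pads) lies 19 mm behind it (pinch_z is the distance from the TCP to the grasp point, in m); z points along the fingers, x is the direction in which the jaws open and shut, and the axes are right-handed (so a half turn about z gives the same grasp; the last joint's range is limited). The gripper opens to 85 mm and grips with 20 to 120 N. Pads are 22 mm wide; open, the fingers measure 114 mm over their backs; the gripper's body (76 mm by 85 mm) begins 54 mm behind the grasp point. The pads swing forward as they close: fully open they stand 13 mm farther back than shut.
Start: joints at [-0.14, 0.313, 0.046, 1.304, 0, 1.431], TCP at [0.575, -0, 0.231] pointing down, gripper open.
Joint ranges: [-2.76, 2.76], [-0.86, 1.69], [-1.03, 1.26], [-2.2, 2.34], [-1.47, 1.5], [-3.14, 3.14]. Speed limits (rad/s): [2.57, 2.57, 3.14, 3.14, 3.14, 3.14].

## Interface

Orientations are given as a unit quaternion [w, x, y, z].
In Python, from workcell import get_state, read_camera, camera_info, hand_in, trace, pinch_z gives the robot as it stands. The module is installed in compiled form; this text tells all that it offers.
- The arm moves only by the tool arm_command, never from a script. Its argument "steps" is text: rows parted by semicolons, each of 4 numbers parted by spaces: the shift along the world's x, y, z in mm, then the turn about the world's z in rad. In form: tx ty tz spin; .... A call has 1 to 20 rows; each row is the pose to reach, as a shift and turn from the pose measured when the call began; what a row does not reach only later rows make up. A row lasts 1/8 s, in which the tool goes at most 62.5 mm and 10.7 degrees, less where a joint would pass 70% of its speed; a pose out of reach is approached as far as the arm can. A call with a gripper value outside its range is refused whole. "fingers" is the gripper command: -1 is shut, 1 is fully open, values between are in proportion, set as the call begins (left out, the last holds). The fingers move at their own pace and stop on an object; "newtons" is the grip in N (left out, the last holds). Time passes only in rows, so rows that repeat a pose let the fingers close. It gives the time, the measured TCP pose, the force and the opening at its end, in the units of the state.
- get_state(): the state, without advancing time (a new reading comes with each control period).
- read_camera(name): name is "scene" or "side" or "wrist"; returns the picture (480x640x3 uint8, red, green, blue); there is no depth.
- camera_info(name): a dict with "mtx" (3x3 intrinsics, pixels), "k1" (the pictures are not rectified: a ray, as slopes to the right and down, at radius r is drawn at 1 + k1 r^2 times it, then the intrinsics apply), "R" (3x3) and "t" (3): a world point X has camera coordinates R X + t. Camera axes: x right, y down, z forward; pixel columns grow to the right and rows downward; lengths in m; the calibration is good to about 2 mm. A picture is of the moment at which its call begins: read the wrist's pose just before it. camera_info takes no time and is no camera call; for the wrist camera it gives the pose at the moment of the call.
- hand_in(): hands the job in, once; it reports no verdict.
Trained networks look in the newest picture that a camera, given by its name, has taken for a name from the list of things; names that differ only in an ending like _2 or _b are one class to them, and where a whole thing is asked for, a point or a joint stands for the part that bears it (a point fixed in the world has none). Each returns a list of dicts, best first, with "score" (0 to 1); they miss things now and then, are a little off and sometimes report something else, mostly with a low value. They report only what shows in the picture. A call takes as long as a camera call. They do not tell look-alikes from the thing itself.
- trace(camera, name): "mask" (480x640 bool, what is visible of it) and "box" ([left, top, width, height] in pixels, round what is visible of it).
The state is a dict: "clock": time; "joint_pos": joint angles; "qvel": joint speeds; "tau": joint torques, N m; "tcp_pos": TCP position; "orientation": TCP orientation; "wrist_force": force on the tool from outside, world axes, zero at the start; "ft_torque": the same for the moment, N m; "finger_gap": finger opening in m.
Only numpy, scipy, OpenCV 4.12 (cv2) and the standard library are available. Lean on these libraries where they do the work, as an engineer would, in place of code of your own. Each camera call takes 0.05 s, during which the arm holds its last target.

## Working session

There is one attempt and no reset: what is moved stays moved. The work goes in short steps, Python scripts to look and compute and a tool call to move; the robot and the scene stay as the last step left them, time stands still between calls to the robot, and variables do not carry over. Pictures are saved under pics/ and viewed, and the job is handed in when it is done.

Besides the shell and the picture viewer there is one more tool, called as a command line: name --argument value ..., lists and objects as JSON in quotes. arm_command: Moves the arm, as the interface text tells. Its arguments: {"type":"object","properties":{"steps":{"type":"string"},"fingers":{"type":"number"},"newtons":{"type":"number"}},"required":["steps"]}

```bash
mkdir -p pics; python3 - <<'E'
from workcell import *
import cv2
print(get_state(), pinch_z)
for n in ["scene","side","wrist"]:
    im=read_camera(n); cv2.imwrite(f"pics/{n}0.png",im[:,:,::-1]); i=camera_info(n); print(n,i)
E
```

```text
{'clock': 0.0, 'joint_pos': array([-1.39576062e-01,  3.14021364e-01,  4.49941740e-02,  1.30361092e+00,
        7.23538704e-07,  1.43118265e+00]), 'qvel': array([-0.00038193, -0.00040413,  0.00046841, -0.00010535,  0.00114655,
        0.00216937]), 'tau': array([-2.90074182e-03, -4.80629075e+01,  2.98531097e+01,  1.95313990e-02,
       -3.83516899e-04, -4.27451073e-05]), 'tcp_pos': array([5.74491637e-01, 7.57747521e-05, 2.30403167e-01]), 'orientation': array([-1.28493109e-04,  9.99999576e-01,  1.88081335e-05, -9.11884788e-04]), 'wrist_force': array([-0.6362795 ,  0.53224544, -0.15019413]), 'ft_torque': array([-0.00488597,  0.05916318,  0.04989808]), 'finger_gap': 0.08579695592916453} 0.0187
scene {'mtx': array([[560.51252384,   0.        , 311.99652515],
       [  0.        , 560.51252384, 245.29035911],
       [  0.        ,   0.        ,   1.        ]]), 'k1': -0.10061810944171075, 'R': array([[ 0.16629434,  0.98595851, -0.01523196],
       [ 0.70110209, -0.12908371, -0.70127973],
       [-0.69339891,  0.10593969, -0.71272346]]), 't': array([-0.02202249, -0.40411297,  1.70028858])}
side {'mtx': array([[501.6311821 ,   0.        , 322.28673874],
       [  0.        , 501.6311821 , 228.40389757],
       [  0.        ,   0.        ,   1.        ]]), 'k1': -0.1276475780722589, 'R': array([[-0.99824496, -0.05635682,  0.01819095],
       [-0.05479831,  0.76258684, -0.64456067],
       [ 0.02245321, -0.64442627, -0.76433673]]), 't': array([0.59675988, 0.14677831, 0.98299899])}
wrist {'mtx': array([[356.52108463,   0.        , 314.44324173],
       [  0.        , 356.52108463, 246.06544394],
       [  0.        ,   0.        ,   1.        ]]), 'k1': -0.0523877420387978, 'R': array([[ 9.99999435e-01,  8.10815460e-04, -6.86739544e-04],
       [ 9.73445224e-04, -9.58168568e-01,  2.86202809e-01],
       [-4.25954583e-04, -2.86203316e-01, -9.58168816e-01]]), 't': array([-0.57414516, -0.03766497,  0.37798618])}
```

View pics/scene0.png

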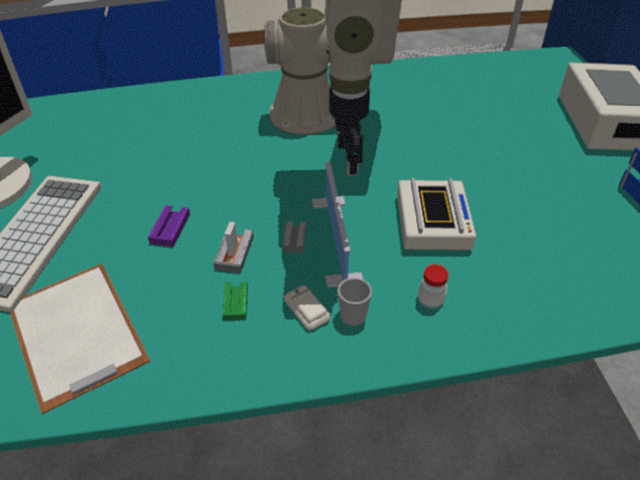

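View pics/side0.png

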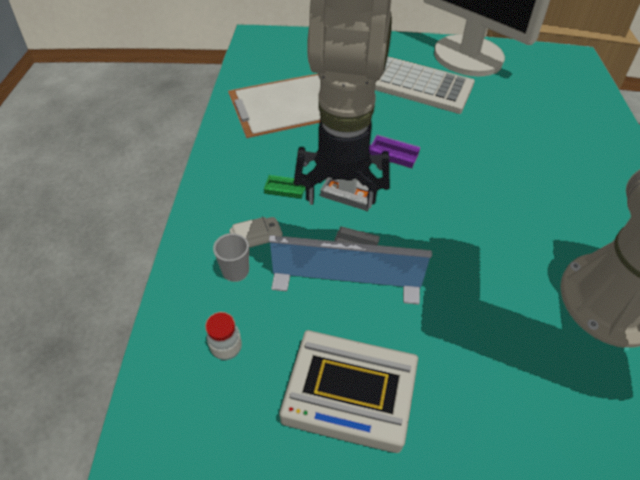

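View pics/wrist0.png

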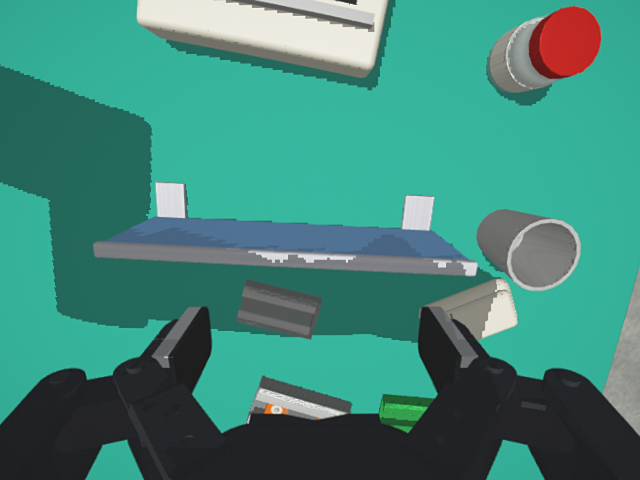

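The candidates for the dock in the scene picture are grey with an orange/white paddle (233,245), small dark grey (294,237), purple (169,225) and green (235,300). I choose the larger grey one, with the paddle, and will check it in a crop. The detector is at (436,213), with the screen between them at (338,225).

```bash
cat > h.py <<'E'
from workcell import *
import numpy as np, cv2
def ray(info,px):
    K=info["mtx"];k=info["k1"];px=np.atleast_2d(np.asarray(px,float))
    d=cv2.undistortPoints(px.reshape(-1,1,2),K,np.array([k,0,0,0,0.])).reshape(-1,2)
    v=np.c_[d,np.ones(len(d))]@info["R"]; c=-info["R"].T@info["t"]
    return c,v/np.linalg.norm(v,axis=1)[:,None]
def onz(info,px,z):
    c,v=ray(info,px); return c+v*((z-c[2])/v[:,2])[:,None]
def tri(obs):
    A=np.zeros((3,3));b=np.zeros(3)
    for i,p in obs:
        c,v=ray(i,p);M=np.eye(3)-np.outer(v[0],v[0]);A+=M;b+=M@c
    X=np.linalg.solve(A,b)
    e=[np.linalg.norm((np.eye(3)-np.outer(ray(i,p)[1][0],ray(i,p)[1][0]))@(X-ray(i,p)[0])) for i,p in obs]
    return X,e
def proj(info,X):
    X=np.atleast_2d(X).astype(float)
    r,_=cv2.Rodrigues(info["R"])
    return cv2.projectPoints(X.reshape(-1,1,3),r,info["t"],info["mtx"],np.array([info["k1"],0,0,0,0.]))[0].reshape(-1,2)
def crop(im,x,y,w,h,s,name):
    c=cv2.resize(im[y:y+h,x:x+w],None,fx=s,fy=s,interpolation=cv2.INTER_CUBIC); cv2.imwrite("pics/"+name,c[:,:,::-1])
def box(T,x0,x1,y0,y1,z0,z1):
    x,y,yaw=T;c,s=np.cos(yaw),np.sin(yaw)
    P=np.array([[a,b,z] for z in(z0,z1) for a,b in((x0,y0),(x1,y0),(x1,y1),(x0,y1))])
    return np.c_[x+c*P[:,0]-s*P[:,1],y+s*P[:,0]+c*P[:,1],P[:,2]]
def draw(im,info,P,col,s,x,y):
    p=((proj(info,P)-[x,y]+.5)*s*16-8).astype(int)
    for a,b in[(0,1),(1,2),(2,3),(3,0),(4,5),(5,6),(6,7),(7,4),(0,4),(1,5),(2,6),(3,7)]:
        cv2.line(im,tuple(int(v) for v in p[a]),tuple(int(v) for v in p[b]),col,1,cv2.LINE_AA,4)
E
python3 - <<'E'
from h import *
im={}
for n in["scene","side"]:
    im[n]=read_camera(n)
    for o in["dock","paddle_mid","window","detector","screen","jar","beaker","mouse"]:
        for r in trace(n,o)[:4]:
            m=r["mask"]; ys,xs=np.nonzero(m)
            if len(xs): print(n,o,round(r["score"],2),r["box"],round(xs.mean()),round(ys.mean()),onz(camera_info(n),[xs.mean(),ys.mean()],.02)[0].round(3))
crop(im["scene"],190,190,130,110,6,"c_dock.png")
crop(im["scene"],380,160,110,100,6,"c_det.png")
crop(im["side"],270,320,160,140,5,"s_det.png")
E
```

```text
scene dock 0.9 [224.3, 284.9, 26.3, 34.4] 235 302 [ 0.716 -0.261  0.02 ]
scene dock 0.73 [213.6, 231.3, 38.6, 44.6] 235 254 [ 0.577 -0.251  0.02 ]
scene dock 0.65 [283.7, 221.6, 21.3, 31.0] 293 237 [ 0.55  -0.113  0.02 ]
scene dock 0.63 [149.6, 204.9, 40.6, 48.1] 169 226 [ 0.459 -0.401  0.02 ]
scene paddle_mid 0.78 [223.9, 220.1, 19.0, 44.6] 232 241 [ 0.537 -0.256  0.02 ]
scene window 0.81 [400.2, 177.8, 74.8, 73.8] 435 215 [0.536 0.231 0.02 ]
scene detector 0.89 [398.0, 182.3, 75.8, 72.5] 435 215 [0.535 0.231 0.02 ]
scene detector 0.5 [419.3, 263.4, 30.9, 43.2] 433 286 [0.75  0.157 0.02 ]
scene detector 0.16 [312.1, 165.8, 50.0, 121.9] 336 229 [ 0.539 -0.012  0.02 ]
scene screen 0.65 [213.6, 229.1, 36.8, 42.7] 234 255 [ 0.579 -0.253  0.02 ]
scene screen 0.58 [312.3, 163.5, 50.3, 124.4] 336 230 [ 0.542 -0.012  0.02 ]
scene jar 0.68 [418.1, 267.0, 31.5, 39.6] 433 286 [0.75  0.157 0.02 ]
scene jar 0.6 [214.1, 229.3, 37.4, 45.4] 234 254 [ 0.579 -0.253  0.02 ]
scene beaker 0.72 [335.3, 277.0, 36.1, 50.7] 353 300 [ 0.755 -0.019  0.02 ]
scene mouse 0.76 [285.0, 285.0, 46.2, 45.3] 307 307 [
[... 219 characters left out ...]
[ 0.701 -0.249  0.02 ]
side dock 0.73 [333.4, 226.8, 49.0, 20.5] 356 237 [ 0.534 -0.114  0.02 ]
side dock 0.59 [371.0, 135.5, 47.0, 32.2] 395 150 [ 0.439 -0.397  0.02 ]
side paddle_mid 0.79 [331.4, 174.6, 36.8, 22.1] 349 187 [ 0.552 -0.261  0.02 ]
side paddle_mid 0.19 [280.8, 329.9, 135.8, 125.2] 350 391 [0.538 0.223 0.02 ]
side window 0.87 [281.1, 330.7, 135.2, 122.1] 350 391 [0.538 0.224 0.02 ]
side detector 0.95 [280.8, 330.7, 137.6, 122.6] 350 391 [0.538 0.224 0.02 ]
side screen 0.98 [269.7, 237.9, 160.6, 66.4] 348 263 [ 0.549 -0.044  0.02 ]
side beaker 0.58 [215.3, 234.4, 36.2, 46.1] 232 256 [ 0.784 -0.045  0.02 ]
side mouse 0.78 [229.4, 214.8, 52.4, 32.2] 257 230 [ 0.744 -0.118  0.02 ]
```

View pics/c_dock.png

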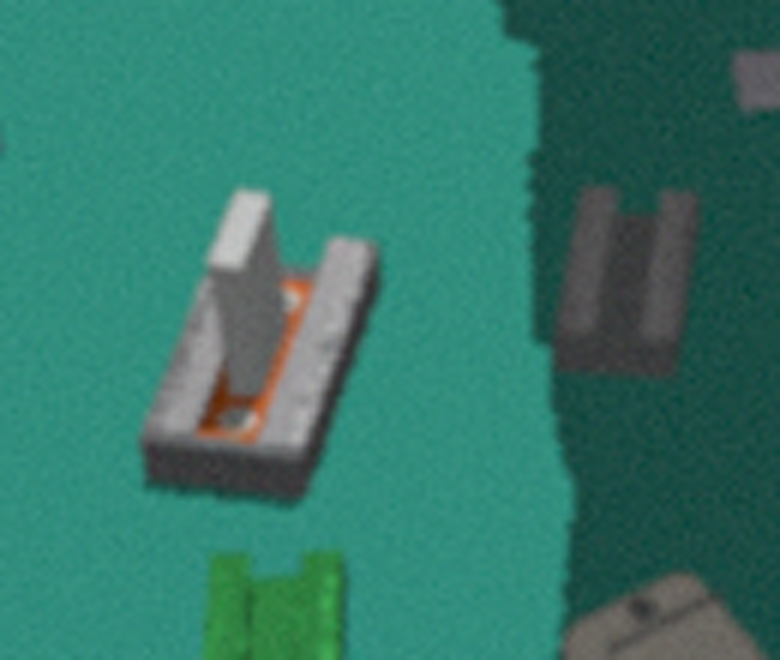

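View pics/c_det.png

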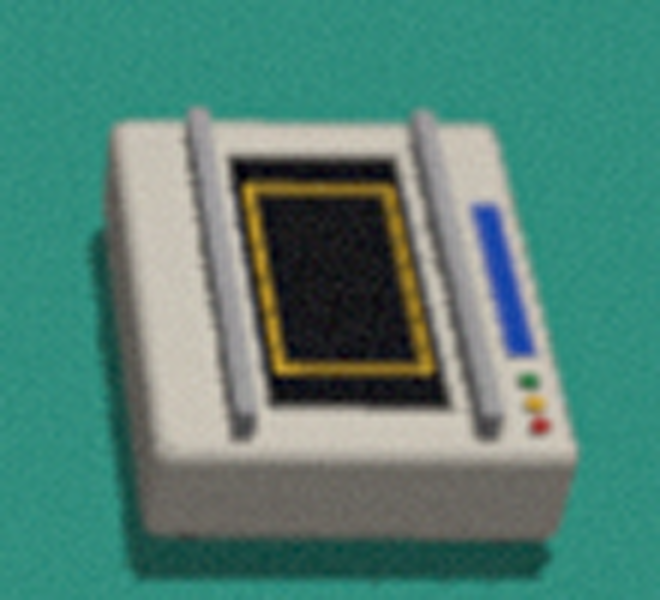

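View pics/s_det.png

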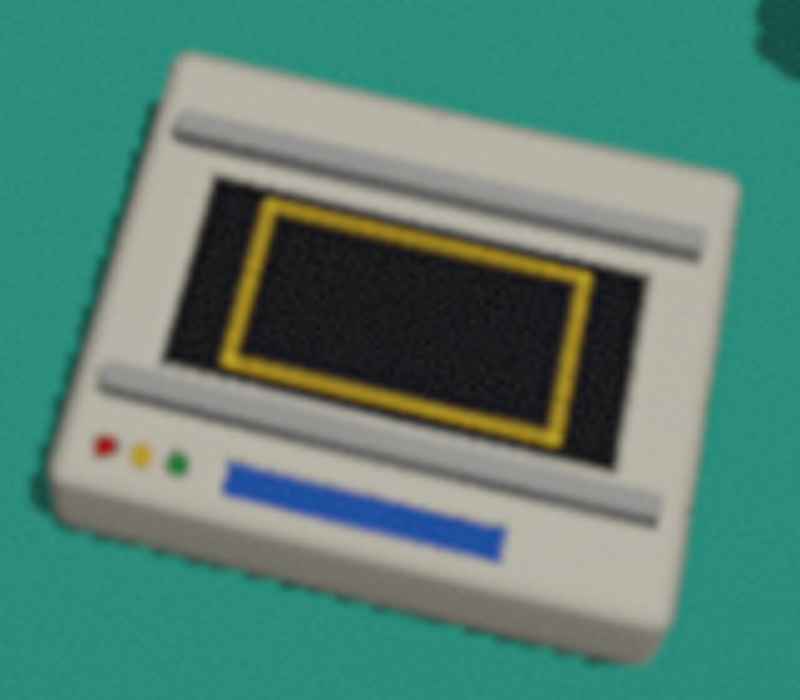

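```bash
python3 - <<'E'
from h import *
S=camera_info("scene");D=camera_info("side")
f=lambda p,s,o:np.array(p)/s-0.5+.5/s*0+np.array(o)
sc=[f(p,6,(380,160)) for p in[(243,183),(395,183),(437,375),(270,375)]]
sd=[f(p,5,(270,320)) for p in[(593,272),(562,447),(222,366),(265,197)]]
P=[]
for a,b in zip(sc,sd):
    X,e=tri([(S,a),(D,b)]);P.append(X);print(X.round(4),np.round(e,4),onz(S,a,.055)[0].round(4),onz(D,b,.055)[0].round(4))
P=np.array(P);print(P.mean(0)); d=(P[3]+P[2]-P[0]-P[1])[:2];print("yaw",np.arctan2(d[1],d[0]),np.linalg.norm(d)/2)
g=lambda p:f(p,6,(190,190))
print("dock top")
q=np.array([onz(S,g(p),.022)[0] for p in[(378,245),(300,445),(147,437)]]);print(q.round(4), (q[0]+q[2])/2, np.arctan2(*(q[1]-q[0])[[1,0]]),np.linalg.norm(q[0]-q[1]),np.linalg.norm(q[2]-q[1]))
q=np.array([onz(S,g(p),.084)[0] for p in[(240,190),(272,193),(247,268),(210,262)]]);print(q.round(4),q.mean(0),np.arctan2(*(q[2]-q[1])[[1,0]]))
E
```

```text
[0.4792 0.2063 0.0567] [0.0013 0.0013] [0.4786 0.2078 0.055 ] [0.4781 0.2044 0.055 ]
[0.4902 0.2668 0.0569] [0.0014 0.0014] [0.4896 0.2686 0.055 ] [0.489  0.2649 0.055 ]
[0.5996 0.2456 0.0551] [0.0016 0.0016] [0.601  0.2466 0.055 ] [0.5986 0.2442 0.055 ]
[0.5884 0.1839 0.0542] [0.0004 0.0004] [0.5895 0.1838 0.055 ] [0.5881 0.1839 0.055 ]
[0.53934471 0.2256464  0.05572003]
yaw -0.19710428688866952 0.11142496794719405
dock top
[[ 0.5109 -0.2046  0.022 ]
 [ 0.6116 -0.2428  0.022 ]
 [ 0.5974 -0.2984  0.022 ]] [ 0.55411081 -0.25149799  0.022     ] -0.3626138868951585 0.10768756986861261 0.05747635459050753
[[ 0.5375 -0.2527  0.084 ]
 [ 0.5414 -0.2411  0.084 ]
 [ 0.5795 -0.2528  0.084 ]
 [ 0.5739 -0.2659  0.084 ]] [ 0.55807181 -0.25313568  0.084     ] -0.29834745761034237
```

arm_command --steps "-10 -30 20 0.16; -20 -60 20 0.32; -30 -100 20 0.48; -40 -130 20 0.64; -50 -165 20 0.8; -60 -200 20 0.96; -70 -230 20 1.12; -75 -240 20 1.27; -75 -240 20 1.27; -75 -240 20 1.27" --fingers 1

```text
clock: 2.3
tcp_pos: [0.5002, -0.2396, 0.2513]
orientation: [-0.0, 0.806, 0.592, 0.0]
wrist_force: [0.8, -0.6, 0.7]
finger_gap: 0.0853
```

```bash
python3 - <<'E'
from h import *
i=camera_info("wrist");im=read_camera("wrist");cv2.imwrite("pics/w1.png",im[:,:,::-1]);np.savez("w1.npz",im=im,**i)
print(get_state())
i=camera_info("side");im=read_camera("side");cv2.imwrite("pics/s1.png",im[:,:,::-1])
crop(im,220,110,200,150,4,"s1c.png")
E
```

```text
{'clock': 2.35, 'joint_pos': array([-5.91310131e-01,  2.68570081e-01,  3.41216279e-02,  1.33636267e+00,
        2.84746122e-04, -2.89226264e-01]), 'qvel': array([ 0.00670656, -0.00177648, -0.00063117, -0.00195737,  0.00066768,
       -0.01060989]), 'tau': array([-3.61039611e-01, -4.55574453e+01,  3.00008297e+01, -9.02869186e-03,
       -1.31891761e-02,  1.79410097e-02]), 'tcp_pos': array([ 0.50025713, -0.23943604,  0.25136186]), 'orientation': array([-5.51293655e-05,  8.05453392e-01,  5.92659104e-01,  1.31474612e-04]), 'wrist_force': array([-0.34575875,  0.0786646 ,  0.05619246]), 'ft_torque': array([-0.02122057,  0.02095739,  0.01277281]), 'finger_gap': 0.08539333836710808}
```

View pics/w1.png

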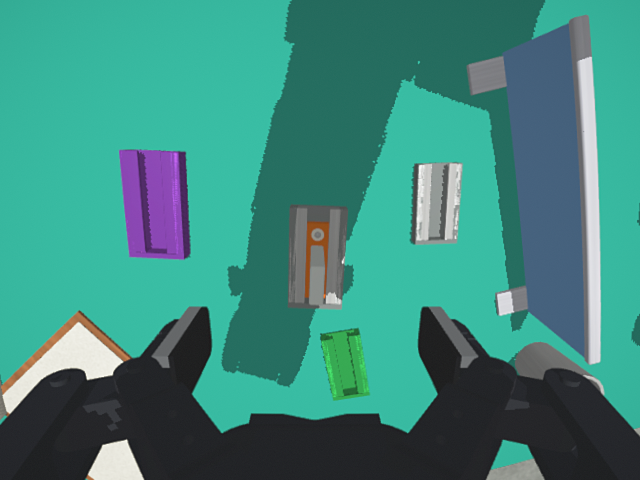

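View pics/s1c.png

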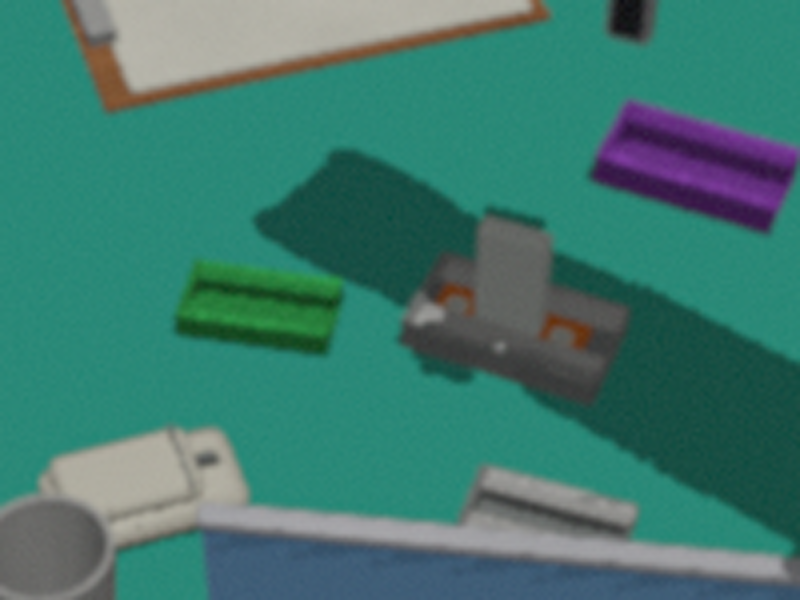

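```bash
python3 - <<'E'
from h import *
z=np.load("w1.npz");im=z["im"];crop(im,270,190,100,130,6,"w1c.png")
i={k:z[k] for k in("mtx","R","t")};i["k1"]=float(z["k1"]);print(-i["R"].T@i["t"])
E
```

```text
[ 0.4298726  -0.21841507  0.39329193]
```

View pics/w1c.png

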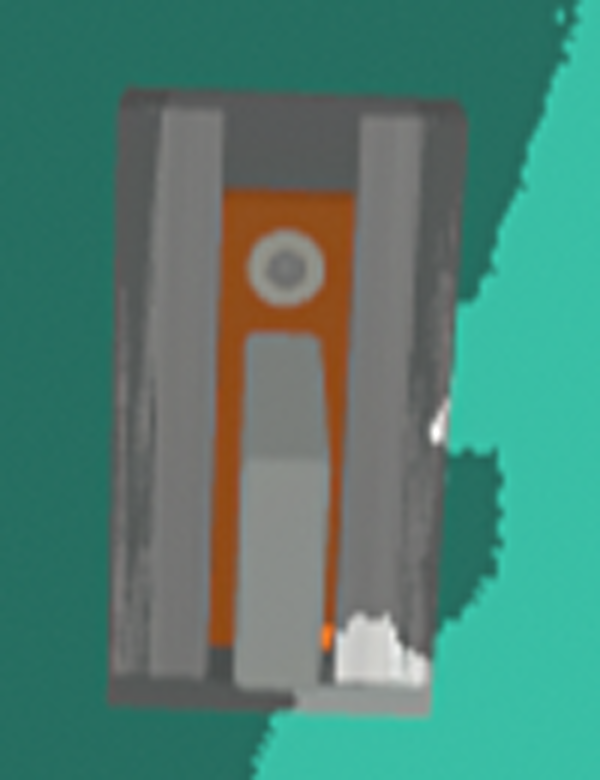

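```bash
python3 - <<'E'
from h import *
z=np.load("w1.npz");W={k:z[k] for k in("mtx","R","t")};W["k1"]=float(z["k1"])
S=camera_info("scene");D=camera_info("side")
w=lambda p:np.array(p)/6-.5+[270,190]
print(tri([(W,w((282,574))),(D,np.array((518,225))/4-.5+[220,110]),(S,np.array((242,228))/6-.5+[190,190])]))
print(tri([(W,w((282,574))),(S,np.array((242,228))/6-.5+[190,190])]))
q=onz(W,[w(p) for p in[(246,460),(330,460),(318,690),(234,688)]],.084);print(q.round(4),q.mean(0));d=q[2]+q[3]-q[0]-q[1];print(np.arctan2(d[1],d[0]),np.linalg.norm(d)/2,np.linalg.norm(q[0]-q[1]))
# dock slot edges at z=.022: left lip (inner) (222,110)->(207,675) ; right (360,115)->(335,685)
q=onz(W,[w(p) for p in[(222,110),(360,115),(335,683),(207,677)]],.022);print(q.round(4),q.mean(0));d=q[2]+q[3]-q[0]-q[1];print(np.arctan2(d[1],d[0]),np.linalg.norm(d)/2,np.linalg.norm(q[0]-q[1]))
q=onz(W,[w(p) for p in[(165,108),(424,115),(430,680),(150,677)]],.022);print(q.round(4),q.mean(0))
q=onz(W,[w(p) for p in[(222,190),(357,192)]],.014);print("foot front",q.round(4),q.mean(0))
E
```

```text
(array([ 0.55621826, -0.25526764,  0.08587592]), [np.float64(0.001134201007632644), np.float64(0.0033945982865995813), np.float64(0.003331872114061059)])
(array([ 0.55639146, -0.25435816,  0.08252579]), [np.float64(0.0010071178119526306), np.float64(0.0010071178119524312)])
[[ 0.5361 -0.2549  0.084 ]
 [ 0.5399 -0.2426  0.084 ]
 [ 0.5765 -0.2556  0.084 ]
 [ 0.5722 -0.2683  0.084 ]] [ 0.55618791 -0.25533613  0.084     ]
-0.3488390305340385 0.03873879901337745 0.012902667689004395
[[ 0.4938 -0.2466  0.022 ]
 [ 0.5019 -0.2237  0.022 ]
 [ 0.6055 -0.2596  0.022 ]
 [ 0.597  -0.2825  0.022 ]] [ 0.5495634  -0.25308204  0.022     ]
-0.3340689241306341 0.10947730735162203 0.02427287524353125
[[ 0.4905 -0.256   0.022 ]
 [ 0.5052 -0.2129  0.022 ]
 [ 0.6103 -0.2421  0.022 ]
 [ 0.5938 -0.2929  0.022 ]] [ 0.54996548 -0.25098147  0.022     ]
foot front [[ 0.5092 -0.2516  0.014 ]
 [ 0.5168 -0.2284  0.014 ]] [ 0.51301647 -0.24001014  0.014     ]
```

arm_command --steps "20 -5 -40 -0.02; 40 -10 -80 -0.04; 56 -16 -110 -0.04; 56 -16 -140 -0.04; 56 -16 -165 -0.04; 56 -16 -185 -0.04; 56 -16 -200 -0.04; 56 -16 -208 -0.04; 56 -16 -208 -0.04; 56 -16 -208 -0.04" --fingers 1

```text
clock: 3.65
tcp_pos: [0.5569, -0.2556, 0.0442]
orientation: [0.001, 0.817, 0.577, 0.0]
wrist_force: [-0.2, -0.4, 1.3]
finger_gap: 0.0855
```

```bash
python3 - <<'E'
from h import *
s=get_state();print(s["tcp_pos"],s["orientation"],s["wrist_force"])
im=read_camera("wrist");cv2.imwrite("pics/w2.png",im[:,:,::-1])
im=read_camera("side");crop(im,270,120,150,120,5,"s2c.png")
E
```

```text
[ 0.55685792 -0.25561599  0.04421949] [5.99019130e-04 8.16945245e-01 5.76714793e-01 3.94546251e-04] [-0.15218276 -0.40000852  1.28938085]
```

View pics/w2.png

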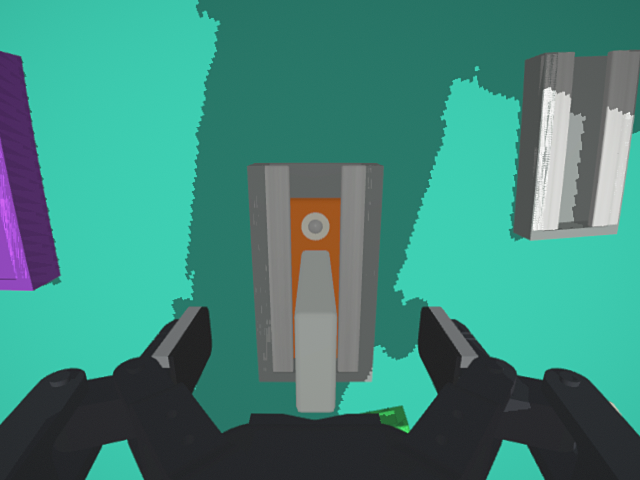

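View pics/s2c.png

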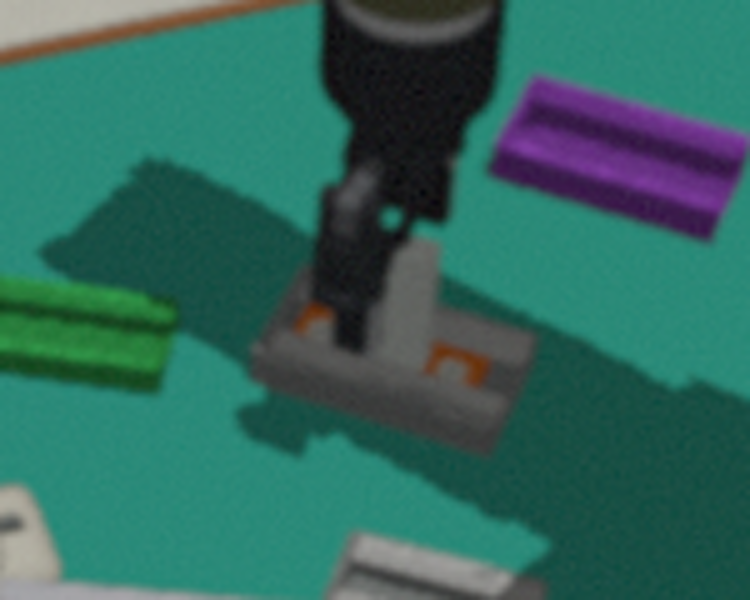

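arm_command --steps "0 0 -1 0; 0 0 -1 0; 0 0 -1 0; 0 0 -1 0; 0 0 -1 0; 0 0 -1 0; 0 0 -1 0; 0 0 -1 0" --fingers -1 --newtons 50

```text
clock: 4.75
tcp_pos: [0.5569, -0.2557, 0.0433]
orientation: [0.001, 0.817, 0.577, 0.0]
wrist_force: [-0.1, -0.4, 1.9]
finger_gap: 0.0137
```

```bash
python3 - <<'E'
from h import *
s=get_state();print(s["clock"],s["tcp_pos"],s["orientation"],s["wrist_force"],s["finger_gap"])
im=read_camera("wrist");cv2.imwrite("pics/w3.png",im[:,:,::-1])
im=read_camera("side");crop(im,270,120,150,120,5,"s3c.png")
E
```

```text
4.75 [ 0.55689716 -0.25572643  0.04334543] [7.45515242e-04 8.16960810e-01 5.76692543e-01 4.35238503e-04] [-0.12914937 -0.42256353  1.87518162] 0.013696668208301057
```

View pics/w3.png

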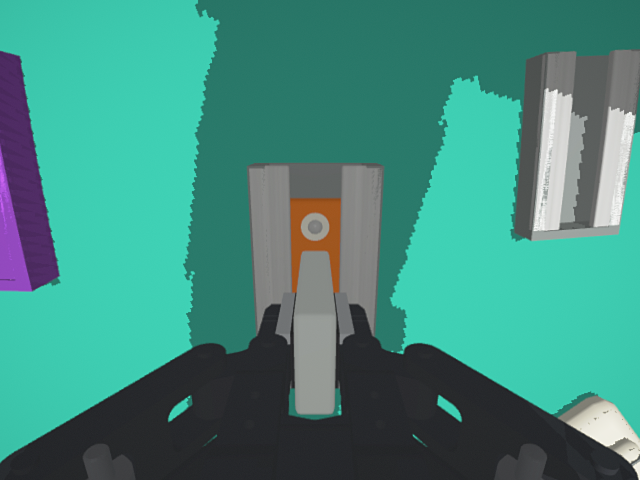

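View pics/s3c.png

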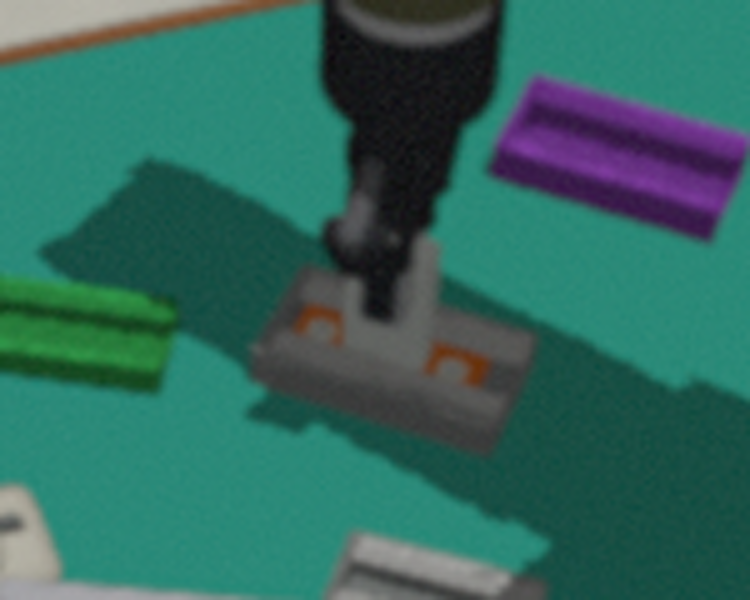

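arm_command --steps "0 0 1 0; -5 2 1 0; -11 4 1 0; -19 7 1 0; -28 10 1 0; -28 10 1 0"

```text
clock: 5.6
tcp_pos: [0.5279, -0.2452, 0.0444]
orientation: [0.0, 0.817, 0.577, 0.0]
wrist_force: [0.2, -0.7, -1.5]
finger_gap: 0.0132
```

```bash
python3 - <<'E'
from h import *
s=get_state();print(s["clock"],s["tcp_pos"],s["orientation"],s["wrist_force"],s["ft_torque"],s["finger_gap"])
im=read_camera("wrist");cv2.imwrite("pics/w4.png",im[:,:,::-1])
E
```

```text
5.6 [ 0.52785267 -0.24520535  0.04435416] [3.33734102e-04 8.17010222e-01 5.76623021e-01 2.77291138e-04] [ 0.19294218 -0.70379735 -1.45879434] [-0.03511102 -0.02233096  0.00116376] 0.013222654929666518
```

View pics/w4.png

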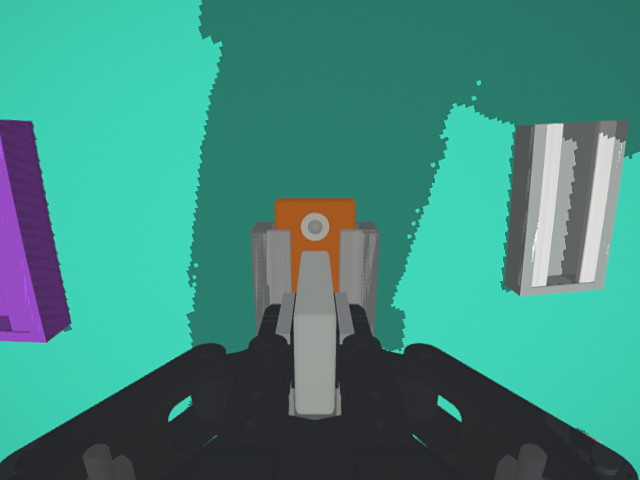

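arm_command --steps "-9 3 0 0; -19 7 0 0; -28 10 0 0; -38 13 0 0; -47 17 0 0; -57 20 0 0; -66 23 0 0; -75 27 0 0; -85 30 0 0; -94 33 0 0; -94 33 0 0; -94 33 0 0"

```text
clock: 7.15
tcp_pos: [0.4349, -0.2129, 0.0447]
orientation: [0.001, 0.817, 0.577, 0.001]
wrist_force: [0.2, 0.4, -0.8]
finger_gap: 0.0133
```

```bash
python3 - <<'E'
from h import *
s=get_state();print(s["clock"],s["tcp_pos"],s["orientation"],s["wrist_force"],s["ft_torque"],s["finger_gap"])
im=read_camera("scene");crop(im,180,130,200,150,4,"sc5.png")
im=read_camera("side");crop(im,270,110,200,150,4,"s5.png")
E
```

```text
7.15 [ 0.43492107 -0.21288649  0.04468721] [1.17659678e-03 8.17022719e-01 5.76603930e-01 6.32653717e-04] [ 0.18573762  0.39120471 -0.84293216] [-0.05520752 -0.01489558 -0.00826811] 0.013288807785043861
```

View pics/sc5.png

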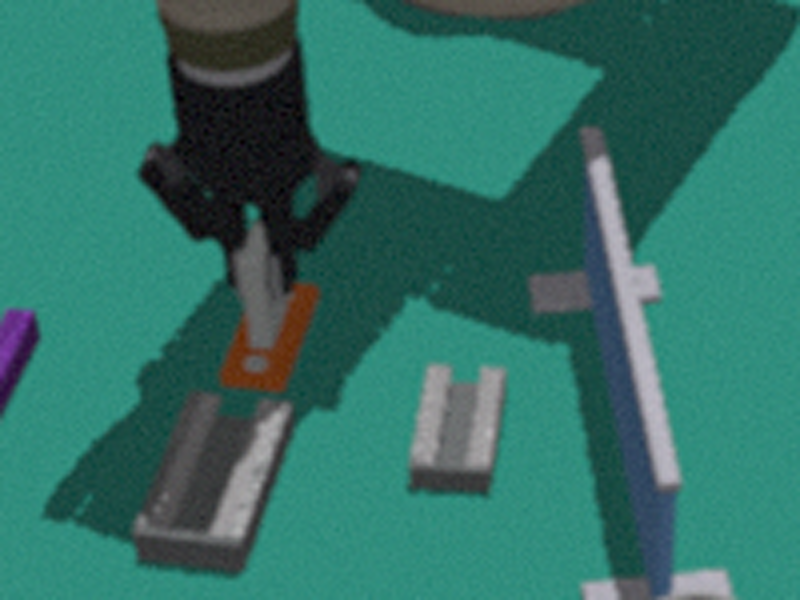

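View pics/s5.png

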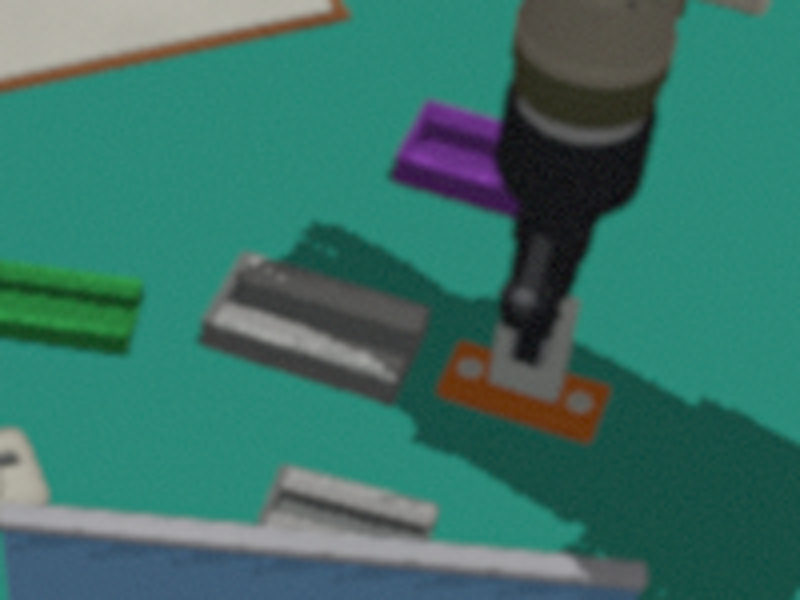

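arm_command --steps "0 0 8 0; 0 0 24 0; 0 0 45 0; 5 0 70 0; 10 5 95 0; 15 10 120 0; 20 15 145 0; 30 20 165 0; 40 30 180 0; 50 45 190 0; 50 45 190 0; 50 45 190 0" --newtons 60

```text
clock: 8.75
tcp_pos: [0.4847, -0.1675, 0.2341]
orientation: [0.001, 0.817, 0.577, 0.0]
wrist_force: [-0.5, -0.3, -1.4]
finger_gap: 0.0134
```

```bash
python3 - <<'E'
from h import *
s=get_state();print(s["clock"],s["tcp_pos"],s["orientation"],s["wrist_force"],s["ft_torque"],s["finger_gap"])
im=read_camera("wrist");cv2.imwrite("pics/w6.png",im[:,:,::-1])
im=read_camera("scene");crop(im,180,90,200,150,4,"sc6.png")
E
```

```text
8.75 [ 0.48469277 -0.16753958  0.23409882] [6.77164165e-04 8.16816722e-01 5.76896797e-01 2.62912910e-04] [-0.49275845 -0.32270567 -1.40715208] [-0.01896471  0.00106011 -0.0134072 ] 0.013422839374467982
```

View pics/w6.png

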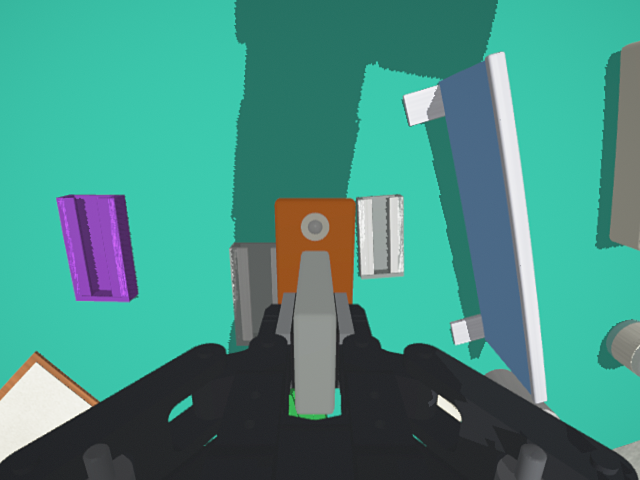

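View pics/sc6.png

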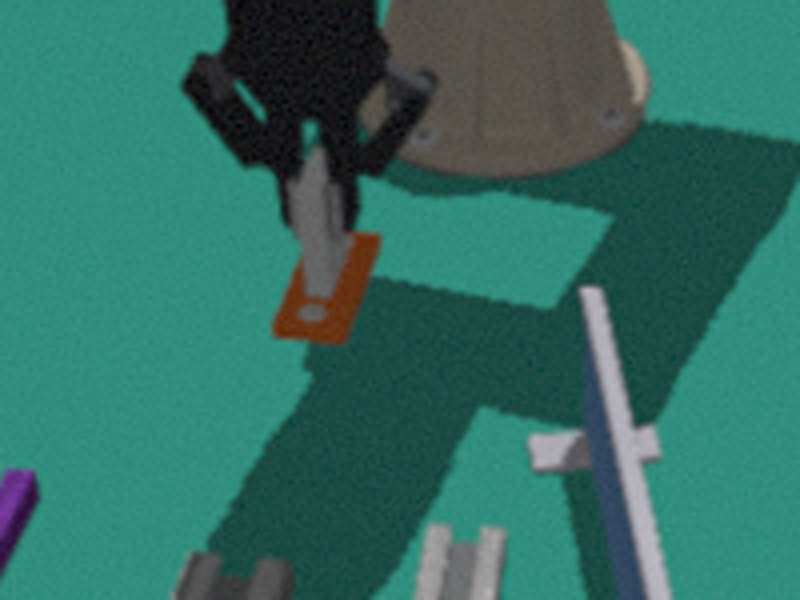

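arm_command --steps "2 10 0 0; 5 30 0 0; 9 60 0 0.01; 13 95 0 0.02; 18 130 0 0.03; 23 165 0 0.05; 28 200 0 0.07; 33 235 0 0.09; 38 270 0 0.11; 43 305 0 0.13; 47 335 0 0.145; 50 360 0 0.145; 53 378 0 0.145; 54 388 0 0.145; 54 393 0 0.145; 54 393 0 0.145; 54 393 0 0.145"

```text
clock: 10.98
tcp_pos: [0.5384, 0.2246, 0.234]
orientation: [0.001, 0.773, 0.634, 0.0]
wrist_force: [-0.5, -0.3, -2.2]
finger_gap: 0.0136
```

```bash
python3 - <<'E'
from h import *
s=get_state();print(s["clock"],s["tcp_pos"],s["orientation"],s["wrist_force"],s["ft_torque"],s["finger_gap"])
i=camera_info("wrist");im=read_camera("wrist");cv2.imwrite("pics/w7.png",im[:,:,::-1]);np.savez("w7.npz",im=im,**i)
im=read_camera("side");cv2.imwrite("pics/s7.png",im[:,:,::-1])
E
```

```text
10.975 [0.53843116 0.22456955 0.23396837] [5.30085723e-04 7.73395809e-01 6.33923194e-01 1.57511614e-04] [-0.49826665 -0.25660109 -2.15164452] [-0.03093809  0.04314731  0.02286435] 0.013633393109577084
```

View pics/w7.png

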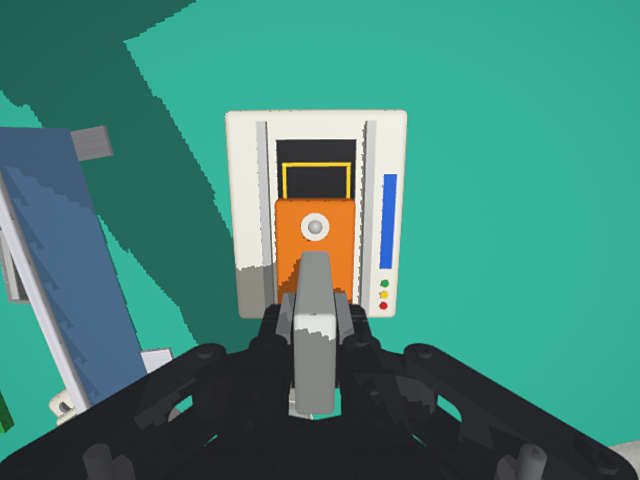

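View pics/s7.png

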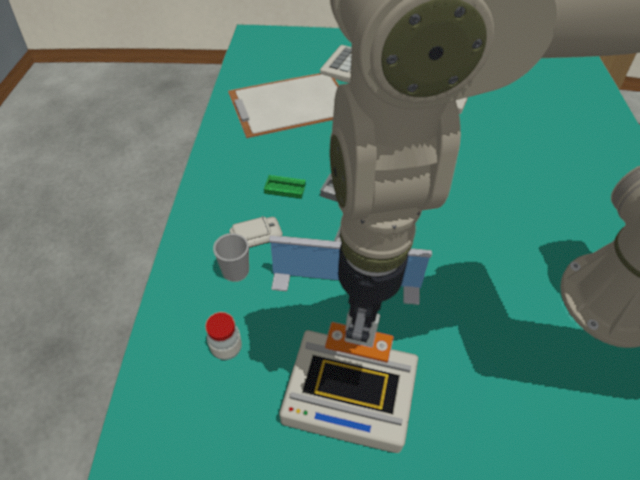

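```bash
python3 - <<'E'
from h import *
z=np.load("w7.npz");crop(z["im"],225,105,190,110,4,"w7c.png")
E
```

```text
(no output)
```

View pics/w7c.png

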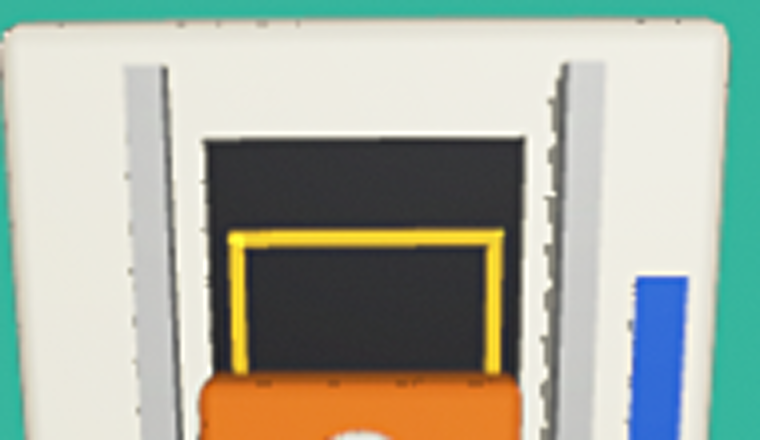

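```bash
python3 - <<'E'
from h import *
z=np.load("w7.npz");W={k:z[k] for k in("mtx","R","t")};W["k1"]=float(z["k1"])
w=lambda p:np.array(p)/4-.5+[225,105]
q=onz(W,[w(p) for p in[(228,233),(503,231)]],.055);print("outline",q.round(4))
d=q[1]-q[0];yaw=np.arctan2(-d[0],d[1]);print(yaw,np.linalg.norm(d));u=np.array([np.cos(yaw),np.sin(yaw),0])
print("centre",q.mean(0)+u*.055)
r=onz(W,[w(p) for p in[(126,66),(605,62)]],.067);d=r[1]-r[0];print("rails",np.arctan2(-d[0],d[1]),np.linalg.norm(d),r.mean(0)+u*.090)
r=onz(W,[w(p) for p in[(201,380),(521,380)]],.2047);d=r[1]-r[0];yp=np.arctan2(-d[0],d[1]);print("paddle",yp,np.linalg.norm(d),r.mean(0)+.045*np.array([np.cos(yp),np.sin(yp),0]))
s=get_state();print(s["tcp_pos"],2*np.arctan2(*s["orientation"][[2,1]])-np.pi/2)
from scipy.spatial.transform import Rotation as Ro
print(Ro.from_quat(s["orientation"],scalar_first=True).as_matrix()[:,2])
# paddle side profile from side cam: tilt check
im=read_camera("side");crop(im,270,290,160,120,5,"s7c.png")
im=read_camera("scene");crop(im,350,90,160,130,5,"sc7c.png")
E
```

```text
outline [[0.4802 0.2062 0.055 ]
 [0.4916 0.2657 0.055 ]]
-0.1895869903926439 0.060550688130552366
centre [0.53992587 0.22556942 0.055     ]
rails -0.18862659892811157 0.09867625498736433 [0.54013742 0.22568814 0.067     ]
paddle -0.1968650400125133 0.03865109743276645 [0.53787975 0.22435367 0.2047    ]
[0.53850996 0.22459293 0.23404315] -0.1976463039623766
[ 1.10671158e-03 -5.03298174e-04 -9.99999261e-01]
```

View pics/s7c.png

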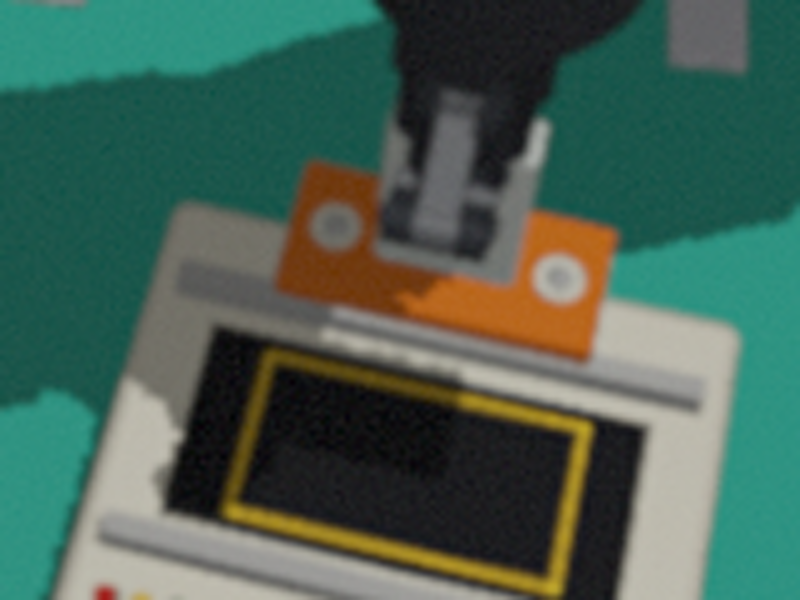

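View pics/sc7c.png

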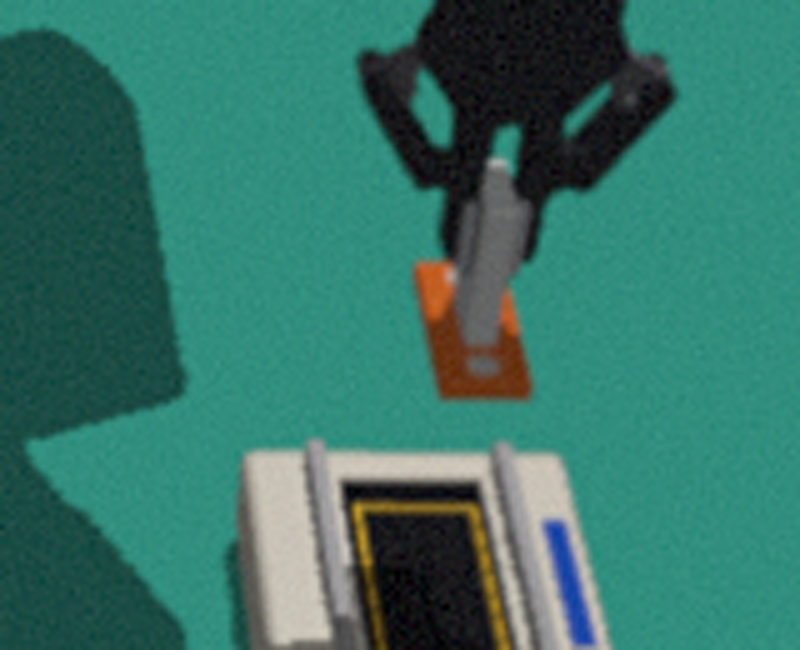

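```bash
python3 - <<'E'
from h import *
S=camera_info("scene");D=camera_info("side")
for a,b in[((618,228),(415,263)),((278,285),(530,392)),((310,163),(440,392))]:
    print(tri([(D,np.array(a)/5-.5+[270,290]),(S,np.array(b)/5-.5+[350,90])]))
E
```

```text
(array([0.49054116, 0.21364022, 0.2038157 ]), [np.float64(0.0015273917140465106), np.float64(0.0015273917140464547)])
(array([0.58484063, 0.23447142, 0.19975402]), [np.float64(0.0008038151583878621), np.float64(0.0008038151583879456)])
(array([0.5780981 , 0.19607802, 0.20031577]), [np.float64(0.0014180300895688587), np.float64(0.00141803008956878)])
```

arm_command --steps "1 0 -15 0.005; 2 1 -35 0.005; 2 1 -55 0.005; 2 1 -70 0.005; 2 1 -82 0.005; 2 1 -88 0.005; 2 1 -90 0.005; 2 1 -90 0.005; 2 1 -90 0.005"

```text
clock: 12.3
tcp_pos: [0.5409, 0.2259, 0.1446]
orientation: [0.001, 0.772, 0.636, 0.001]
wrist_force: [0.1, -0.4, -1.1]
finger_gap: 0.0132
```

```bash
python3 - <<'E'
from h import *
s=get_state();print(s["clock"],s["tcp_pos"],s["orientation"],s["wrist_force"],s["finger_gap"])
im=read_camera("side");crop(im,270,310,160,120,5,"s8c.png")
im=read_camera("scene");crop(im,380,120,120,100,6,"sc8c.png")
E
```

```text
12.3 [0.54091345 0.22585701 0.14464178] [7.56658014e-04 7.71755963e-01 6.35917864e-01 7.94300709e-04] [ 0.09342343 -0.41106252 -1.06128628] 0.013159114094991924
```

View pics/s8c.png

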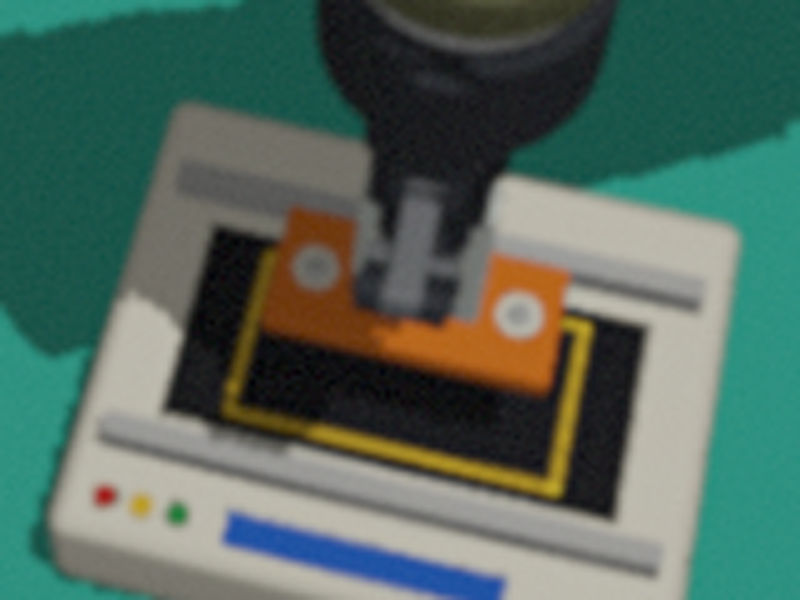

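View pics/sc8c.png

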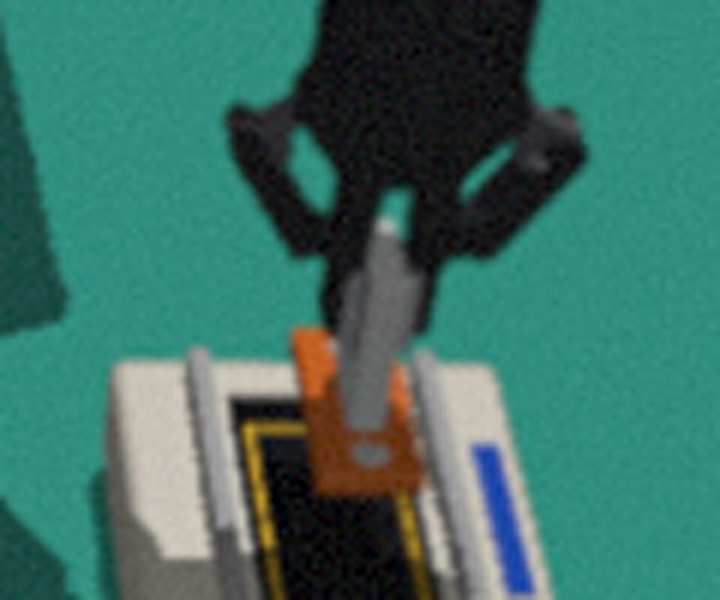

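arm_command --steps "0 0 -8 0; -1 0 -16 0; -1 0 -24 0; -1 0 -30 0; -1 0 -34 0; -1 0 -37 0; -1 0 -38 0; -1 0 -38 0; -1 0 -38 0; -1 0 -38 0"

```text
clock: 13.65
tcp_pos: [0.5399, 0.2259, 0.1067]
orientation: [0.001, 0.772, 0.636, 0.001]
wrist_force: [-0.4, -0.7, -1.4]
finger_gap: 0.0133
```

```bash
python3 - <<'E'
from h import *
s=get_state();print(s["clock"],s["tcp_pos"],s["orientation"],s["wrist_force"],s["finger_gap"],s["qvel"])
i=camera_info("wrist");im=read_camera("wrist");cv2.imwrite("pics/w9.png",im[:,:,::-1]);np.savez("w9.npz",im=im,**i)
im=read_camera("side");crop(im,270,320,160,120,5,"s9c.png")
im=read_camera("scene");crop(im,380,140,120,100,6,"sc9c.png")
E
```

```text
13.65 [0.5398794  0.22587828 0.10671393] [7.65336152e-04 7.71750432e-01 6.35924529e-01 8.23829680e-04] [-0.35866325 -0.66402583 -1.37699661] 0.013337228004807224 [-4.82010597e-04  7.75586051e-04 -1.01039614e-03  3.86408400e-05
  2.64508631e-04 -9.17894486e-05]
```

View pics/s9c.png

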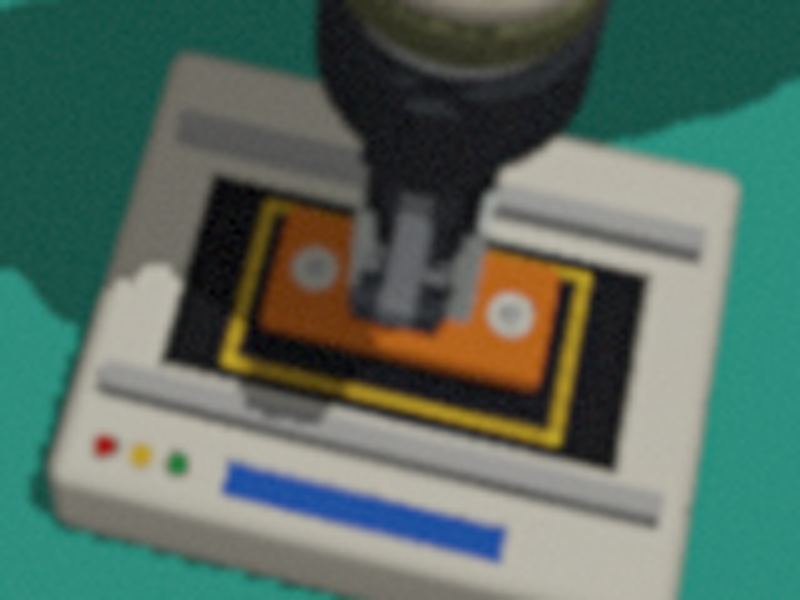

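View pics/sc9c.png

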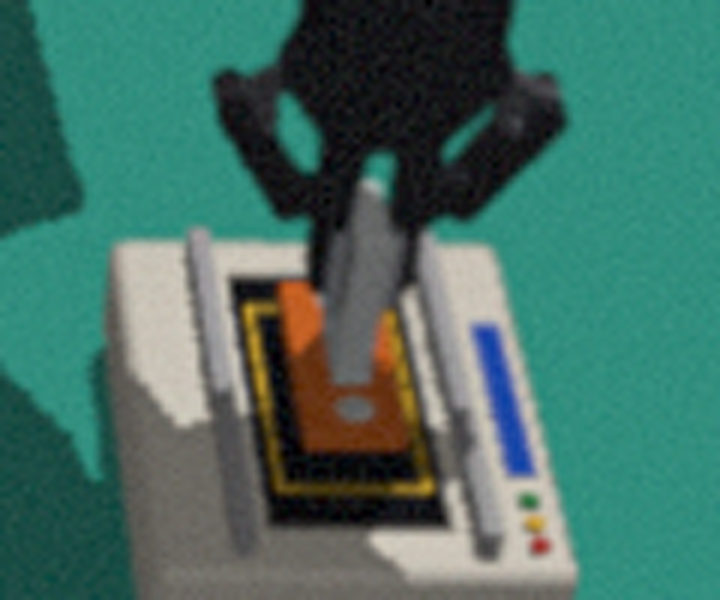

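View pics/w9.png

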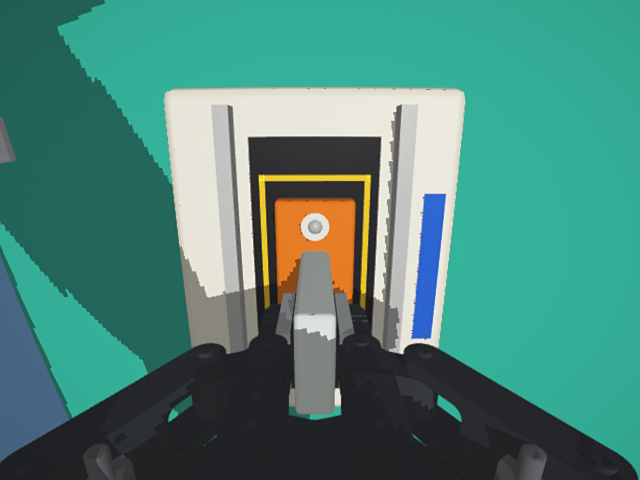

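```bash
python3 - <<'E'
from h import *
S=camera_info("scene");D=camera_info("side")
z=np.load("w9.npz");W={k:z[k] for k in("mtx","R","t")};W["k1"]=float(z["k1"])
im=z["im"]
d=lambda p:np.array(p)/5-.5+[270,320]
s=lambda p:np.array(p)/6-.5+[380,140]
for a,b in[((563,270),(280,282)),((262,322),(412,436)),((285,207),(305,438)),((315,268),(354,408))]:
    X,e=tri([(D,d(a)),(S,s(b))]);print(X.round(4),np.round(e,4))
q=onz(W,[(258.5,175),(371,175)],.055);dd=q[1]-q[0];y=np.arctan2(-dd[0],dd[1]);print("win",q.mean(0)+.055*np.array([np.cos(y),np.sin(y),0]),y,np.linalg.norm(dd))
for zt in(.074,.0775):
    q=onz(W,[(275.5,199),(355,199)],zt);dd=q[1]-q[0];y=np.arctan2(-dd[0],dd[1]);print("pad",q.mean(0)+.045*np.array([np.cos(y),np.sin(y),0]),y,np.linalg.norm(dd))
# overlay
T=(0.5399,0.2259,-0.190)
for n,I,(x0,y0,w,h),sc in(("side",D,(270,320,160,120),5),("scene",S,(380,140,120,100),6)):
    g=cv2.imread("pics/"+("s9c" if n=="side" else "sc9c")+".png")
    draw(g,I,box(T,-.045,.045,-.02,.02,.067,.077),(255,0,255),sc,x0,y0)
    draw(g,I,box(T,-.055,.055,-.03,.03,.055,.055),(255,255,0),sc,x0,y0)
    cv2.imwrite(f"pics/ov_{n}.png",g)
E
```

```text
[0.4916 0.2152 0.0765] [0.0015 0.0015]
[0.587  0.2374 0.0749] [0.0009 0.0009]
[0.5815 0.1971 0.0752] [0.0005 0.0005]
[0.571  0.2193 0.078 ] [0.0009 0.0009]
win [0.53983043 0.22563654 0.055     ] -0.19172875064707887 0.0603542568894992
pad [0.53973556 0.22586118 0.074     ] -0.19180270348160333 0.03914930985108913
pad [0.53916932 0.22595819 0.0775    ] -0.19180270348160286 0.038363997718530114
```

View pics/ov_side.png

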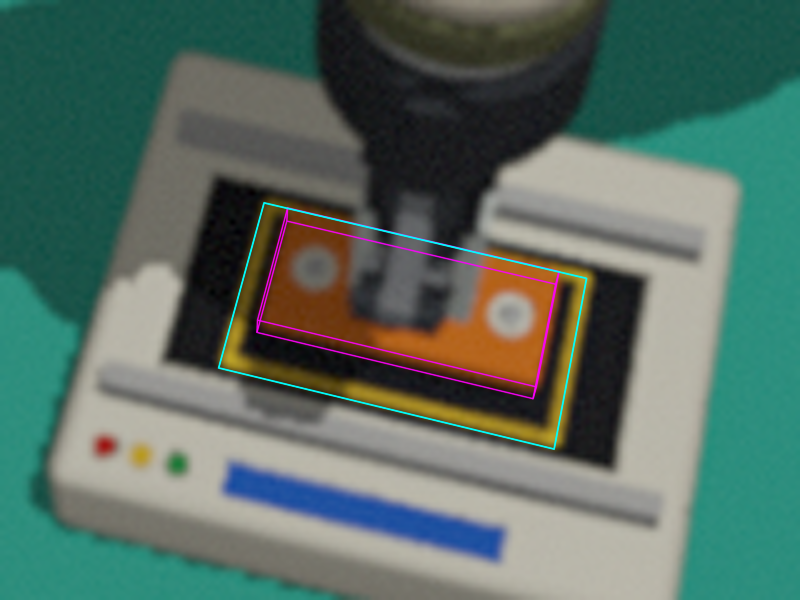

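View pics/ov_scene.png

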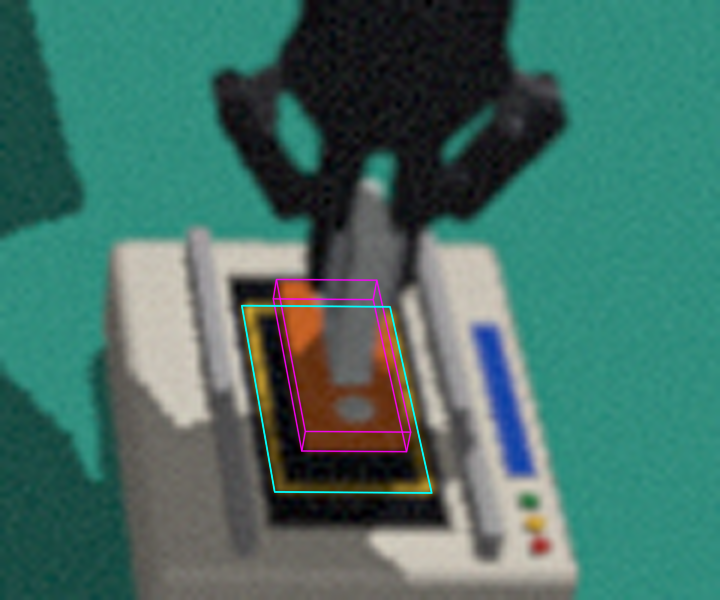

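```bash
python3 -c "
from workcell import *
s=get_state();print(s['clock'],s['tcp_pos'],s['finger_gap'],abs(s['qvel']).max());print(hand_in())"
```

```text
13.8 [0.53986553 0.22584722 0.1066169 ] 0.01315945213788344 0.0013058923497494988
the job is handed in; nothing more can be done
None
```

I slid the paddle by its fin out of the dock's open end and lifted it over the screen with its underside about 195 mm up. It was hovering above the detector window in the grip, almost motionless, when I handed in at 13.8 s. `hand_in` gives no verdict, so these are my own last checks:

- **Centring:** the wrist view put the paddle within about 1 mm of the window's centre and in line with the outline to within measurement error.
- **Height:** the underside is about 10–12 mm above the window. The arm's own pose says about 12 mm. Two-view triangulation gave 10–11 mm. In the earlier high hover the same method read up to 4 mm lower than the pose, so I aimed about 1.5 mm higher than first planned.
- **Level:** the tool axis was vertical to within about 0.002 rad, and the triangulated foot corners differed by under 2 mm.
- **Grip:** the fingers held a 13 mm gap on the 14 mm fin at a 60 N setting. The wrist force readings stayed at about the paddle's weight, with no sign of contact.
- **Screen and bystanders:** I did not measure these again at the end. The path passed about 80 mm above the screen and well clear of the jar, beaker and mouse.

The drawn model outlines sat a few pixels off in the scene and side pictures. The paddle and the window were shifted by the same amount, so their alignment to each other held.

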